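# Sort the cold glass pieces after a flameworking session

### The job

Sort the five cold amber glass pieces lying about the bench: lay the two flat bars end to end in the long narrow pale wooden tray, set the two domes side by side in the shorter, wider pale wooden tray, and stand the little vase upright in the round terracotta dish. Each piece must rest flat on the floor of its tray or dish, within the rim and not on top of another piece; set them down gently, never dropping or knocking them. Leave the green bottle and the dark marver block where they are.

Things in the scene. Friction and masses are not known exactly. Their poses are not given: they have to be found in the camera images.
- bar_long: amber glass; flat bar 80 x 26 x 20 mm (x, y, z), about 0.1 kg, lying on the bench; origin at the centre of its underside, x along its length, y across its 26 mm width, z up
- bar_short: amber glass; flat bar 56 x 26 x 20 mm (x, y, z), about 0.07 kg, lying on the bench; origin at the centre of its underside, x along its length, y across its 26 mm width, z up
- dome_large: amber glass; round paperweight, 50 mm diameter: upright side 18 mm high, then a domed top to 26.5 mm; about 0.11 kg; origin at the centre of its flat underside, z up
- dome_small: amber glass; round paperweight, 38 mm diameter: upright side 18 mm high, then a domed top to 26.5 mm; about 0.07 kg; origin at the centre of its flat underside, z up
- vase: amber glass; little bud vase standing on the bench, 70 mm tall: cylindrical body 40 mm in diameter up to 42 mm, narrowing to an 18 mm neck above 52 mm and a 26 mm lip at the top; about 0.14 kg; origin at the centre of its underside, z up
- tray_narrow: long narrow pale wooden tray for the two bars, 56 x 210 mm outside (x, y), 46 x 200 mm inside; fixed, its top edge is a low rim 10 mm high and 5 mm thick all round, floor 5 mm above the bench; origin at the centre of its underside (bench level), z up, y along its length, x across it
- tray_wide: shorter, wider pale wooden tray for the two domes, 80 x 146 mm outside (x, y), 70 x 136 mm inside; fixed, its top edge is a low rim 10 mm high and 5 mm thick all round, floor 5 mm above the bench; origin at the centre of its underside (bench level), z up, y along its length, x across it
- dish: round terracotta dish for the vase, 100 mm across the rim, 18 mm high, wall 5 mm, sloping outwards, flat inner floor about 74 mm across and 6 mm above the bench; fixed; origin at the centre of its underside (bench level), z up
- bottle: bystander: green glass bottle with a steel cap, 56 mm diameter, 165 mm tall, standing loose beyond the trays; origin at the centre of its underside, z up; to be left alone
- marver: bystander: marver block, a dark flat pad on a plywood base, 90 x 110 x 28 mm (x, y, z), lying loose beyond the trays; origin at the centre of its underside, z up; to be left alone

How it is judged:
At the end, for the whole second after the job is handed in: Both bars on the narrow tray's floor, both domes on the wide tray's floor, the vase on the dish's floor, within the rims (undersides within 2 mm of the floor), flat or upright to 0.05 rad, released, at rest; bottle and marver shifted under 20 mm, not tipped (x of bar_long in the frame of tray_narrow between -0.02 and 0.02 m and y of bar_long in the frame of tray_narrow between -0.095 and 0.095 m and z of bar_long in the frame of tray_narrow between 0.003 and 0.007 m and angle between each of bar_long, bar_short, dome_large, dome_small, vase's own z axis and vertical below 0.05 rad and linear speed of each of bar_long, bar_short, dome_large, dome_small, vase below 0.02 m/s and x of bar_short in the frame of tray_narrow between -0.02 and 0.02 m and y of bar_short in the frame of tray_narrow between -0.095 and 0.095 m and z of bar_short in the frame of tray_narrow between 0.003 and 0.007 m and x of dome_large in the frame of tray_wide between -0.033 and 0.033 m and y of dome_large in the frame of tray_wide between -0.066 and 0.066 m and z of dome_large in the frame of tray_wide between 0.003 and 0.007 m and x of dome_small in the frame of tray_wide between -0.033 and 0.033 m and y of dome_small in the frame of tray_wide between -0.066 and 0.066 m and z of dome_small in the frame of tray_wide between 0.003 and 0.007 m and x of vase in the frame of dish between -0.03 and 0.03 m and y of vase in the frame of dish between -0.03 and 0.03 m and z of vase in the frame of dish between 0.004 and 0.0085 m); the robot touches nothing.
It fails at once if a glass piece is dropped or knocked (moves faster than 0.6 m/s while the fingers do not hold it) ((contact force between the fingers and bar_long below 0.05 N and linear speed of bar_long above 0.6 m/s) or (contact force between the fingers and bar_short below 0.05 N and linear speed of bar_short above 0.6 m/s) or (contact force between the fingers and dome_large below 0.05 N and linear speed of dome_large above 0.6 m/s) or (contact force between the fingers and dome_small below 0.05 N and linear speed of dome_small above 0.6 m/s) or (contact force between the fingers and vase below 0.05 N and linear speed of vase above 0.6 m/s)).
It fails at once if the bottle is shifted more than 20 mm or tipped (distance of bottle from where it was at the start of the episode above 0.02 m or angle between bottle's own z axis and vertical above 0.3 rad).
It fails at once if the marver is shifted more than 20 mm or tipped (distance of marver from where it was at the start of the episode above 0.02 m or angle between marver's own z axis and vertical above 0.3 rad).
It also fails if it takes over 128 s, if anything falls off the work surface, if the arm or the gripper's body presses on something with over 40 N, if the wrist force passes 120 N, or if a joint passes its speed limit or range.

### The arm

A 6-joint arm with a two-finger parallel gripper is mounted at the origin on the work surface. World frame = base frame: x ahead of the robot, y to its left, z up, the work surface at z = 0. Lengths are in m, angles in rad, forces in N, time in s.
With the tool pointing down it reaches from about 0.35 to 0.775 m from the base axis. Payload 5.5 kg.
Tool frame: the origin (TCP) lies at the very end of the fingers, on their centre line; the grasp point (between the pads) lies 19 mm behind it; z points along the fingers, y is the line along which they close (so a half turn about z gives the same grasp; the last joint's range is limited). The gripper opens to 85 mm and grips with 20 to 120 N. Pads are 22 mm wide; open, the fingers measure 114 mm over their backs; the gripper's body (76 mm by 85 mm) begins 54 mm behind the grasp point. The pads swing forward as they close: fully open they stand 13 mm farther back than shut.
Start: joints at [-1.319, 0.313, 0.046, 1.304, 0, 1.431], TCP at [0.22, -0.531, 0.231] pointing down, gripper open.
Joint ranges: [-2.76, 2.76], [-0.86, 1.69], [-1.03, 1.26], [-2.2, 2.34], [-1.47, 1.5], [-3.14, 3.14]. Speed limits (rad/s): [2.57, 2.57, 3.14, 3.14, 3.14, 3.14].

### API

Orientations are given as a unit quaternion [w, x, y, z].
In Python, from workcell import get_state, read_camera, hand_in gives the robot as it stands.
- The arm moves only by the tool send_rows, never from a script. Its argument "increments" is a list of rows, each an object of numbers: "dx", "dy", "dz": the shift along the world's x, y, z in units of 25 mm (1.0 is 25 mm); "roll": the turn about the world's z in units of 8 degrees (1.0 is 8 degrees); "claw": the opening, from -1 (shut) to 1 (fully open). In form: [{"dx": .., "dy": .., "dz": .., "roll": .., "claw": ..}, ...]. A call has exactly 5 rows; each row is the pose to reach, as a shift and turn from the pose commanded when the call began; what a row does not reach only later rows make up. A row lasts 1/8 s, in which the tool goes at most 62.5 mm and 10.7 degrees, less where a joint would pass 70% of its speed; a pose out of reach is approached as far as the arm can. A call with a gripper value outside its range is refused whole. The fingers move at their own pace and stop on an object; "grip_force" is the grip in N (left out, the last holds). Time passes only in rows, so rows that repeat a pose let the fingers close, or fill a call up. It gives the time, the measured TCP pose, the force, the opening and the grip force at its end, in the units of the state.
- get_state(): the state, without advancing time (a new reading comes with each control period).
- read_camera(name): name is "side" or "top"; returns a dict with "image" (420x560x3 uint8, blue, green, red), "fx", "fy", "cx", "cy" (pixels), "world_to_cam" (4x4, takes a point from world to camera coordinates). Camera axes: x right, y up, looking along -z (the intrinsics and any distortion apply to the point x, -y, -z); pixel columns grow to the right and rows downward; lengths in m; the calibration is good to about 2 mm. A picture is of the moment at which its call begins. There is no depth.
- hand_in(): hands the job in; it is judged then, once.
The state is a dict: "clock": time; "joint_pos": joint angles; "qvel": joint speeds; "tau": joint torques, N m; "tcp_pos": TCP position; "orientation": TCP orientation; "wrist_force": force on the tool from outside, world axes, zero at the start; "ft_torque": the same for the moment, N m; "finger_gap": finger opening in m; "grip_force": force on a finger pad.
Only numpy, scipy, OpenCV 4.12 (cv2) and the standard library are available. Lean on these libraries where they do the work, as an engineer would, in place of code of your own. Each camera call takes 0.05 s, during which the arm holds its last target. There are 200 camera calls.

## Working session

There is one attempt and no reset: what is moved stays moved. The work goes in short steps, Python scripts to look and compute and a tool call to move; the robot and the scene stay as the last step left them, time stands still between calls to the robot, and variables do not carry over. Pictures are saved under pics/ and viewed, at most 14 in all, crops included, and the job is handed in when it is done.

Besides the shell and the picture viewer there is one more tool, called after ">>>" as name([rows], argument=value, ...), one row to a line, values as JSON. send_rows: Moves the arm, as the interface text tells. Its arguments: {"type":"object","properties":{"increments":{"type":"array","items":{"type":"object","properties":{"dx":{"type":"number"},"dy":{"type":"number"},"dz":{"type":"number"},"roll":{"type":"number"},"claw":{"type":"number"}}}},"grip_force":{"type":"number"}},"required":["increments"]}

```bash
mkdir -p pics; ls; python3 - <<'E'
from workcell import *
import cv2
for n in("top","side"):
    c=read_camera(n);cv2.imwrite(f"pics/{n}0.png",c["image"]);print(n,c["fx"],c["fy"],c["cx"],c["cy"],c["world_to_cam"],[k for k in c])
print(get_state())
E
```

```text
pics
top 460.69596032503506 460.69596032503506 281.51596508967145 207.52845477128727 [[-0.02277483 -0.99973618 -0.0029782  -0.0034998 ]
 [ 0.97584215 -0.02287777  0.21727565 -0.59694845]
 [-0.21728647  0.00204217  0.97610574 -0.87565088]
 [ 0.          0.          0.          1.        ]] ['image', 'fx', 'fy', 'cx', 'cy', 'world_to_cam']
side 446.20673450605733 446.20673450605733 280.53857759590073 219.03307252914584 [[-0.98644395 -0.16403732  0.00448352  0.59991064]
 [ 0.12384822 -0.72628484  0.67614492 -0.10635368]
 [-0.10765668  0.66753434  0.73675501 -1.07191748]
 [ 0.          0.          0.          1.        ]] ['image', 'fx', 'fy', 'cx', 'cy', 'world_to_cam']
{'clock': 0.1, 'joint_pos': array([-1.31857773e+00,  3.13909044e-01,  4.51027773e-02,  1.30359430e+00,
       -1.15461502e-05,  1.43118083e+00]), 'qvel': array([ 9.28711907e-05, -2.64870687e-03,  2.52564058e-03, -4.40137077e-04,
        1.24302840e-03,  1.10958638e-03]), 'tau': array([ 3.31131450e-03, -4.81723022e+01,  2.99244708e+01,  1.26710784e-02,
       -8.87766396e-05, -1.29571628e-06]), 'tcp_pos': array([ 0.21945012, -0.53099119,  0.23051145]), 'orientation': array([-8.00523179e-04,  9.80869248e-01,  1.94666062e-01, -5.09006157e-05]), 'wrist_force': array([-0.48290007,  0.07796169,  0.11450497]), 'ft_torque': array([-0.00815859,  0.01971774, -0.00399263]), 'grip_force': 0.0, 'finger_gap': 0.08555757989063452}
```

View pics/top0.png

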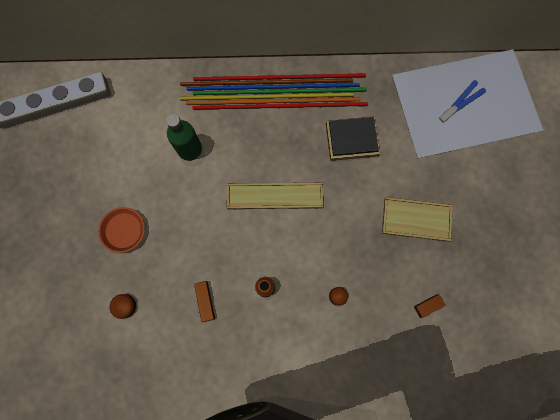

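View pics/side0.png

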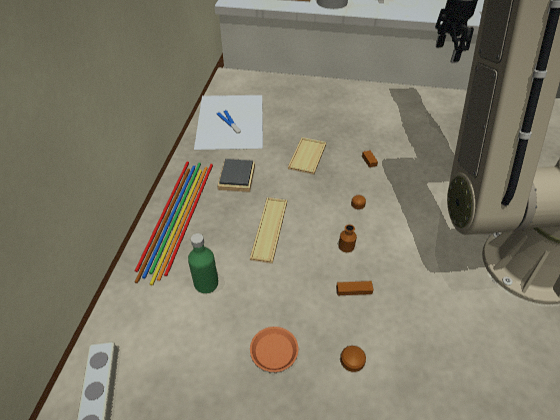

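Top view: dome_large (122,306), bar_long (204,301), vase (265,287), dome_small (339,296), bar_short (430,306); dish (122,230), narrow tray (275,196), wide tray (418,219). The side view shows the same pieces in the right-hand column, with the trays and dish to their left. Next I fit the model silhouettes in both views.

```bash
cat > vis.py <<'E'
import cv2, numpy as np
from scipy.optimize import least_squares
from workcell import read_camera, get_state
def proj(c,P):
    q=np.c_[P,np.ones(len(P))]@np.array(c["world_to_cam"]).T
    return np.c_[c["cx"]+c["fx"]*q[:,0]/-q[:,2], c["cy"]-c["fy"]*q[:,1]/-q[:,2]]
def ray(c,u,v,z):
    M=np.array(c["world_to_cam"]);R,t=M[:3,:3],M[:3,3];o=-R.T@t
    d=R.T@np.array([(u-c["cx"])/c["fx"],-(v-c["cy"])/c["fy"],-1]);return o+d*(z-o[2])/d[2]
a=np.linspace(0,2*np.pi,48)[:-1]
def rings(L): return [np.vstack([np.c_[r*np.cos(a),r*np.sin(a),0*a+z] for r,z in p]) for p in L]
def box(x,y,z): return [np.array([[i*x/2,j*y/2,k*z] for i in(-1,1) for j in(-1,1) for k in(0,1)])]
def dome(r): return rings([[(r,0),(r,.018),(r*.85,.0215),(r*.6,.0245),(r*.3,.026),(.001,.0265)]])
M=dict(bar_long=box(.08,.026,.02),bar_short=box(.056,.026,.02),dome_large=dome(.025),dome_small=dome(.019),
 vase=rings([[(.02,0),(.02,.042)],[(.02,.042),(.009,.052)],[(.009,.052),(.009,.067)],[(.013,.067),(.013,.07)]]),
 tray_narrow=box(.056,.21,.01),tray_wide=box(.08,.146,.01),dish=rings([[(.042,0),(.05,.018)]]))
def sil(c,m,p):
    x,y,t=p[:3];z=p[3] if len(p)>3 else 0
    R=np.array([[np.cos(t),-np.sin(t),0],[np.sin(t),np.cos(t),0],[0,0,1]])
    im=np.zeros((420*4,560*4),np.uint8)
    for P in m: cv2.fillConvexPoly(im,cv2.convexHull((proj(c,P@R.T+[x,y,z])*64).astype(np.int32)),255,shift=4)
    return im
def mom(im,s=1):
    m=cv2.moments(im,True);A=m["m00"]
    return np.array([m["m10"]/A/s,m["m01"]/A/s,m["mu20"]/A/s/s,m["mu11"]/A/s/s,m["mu02"]/A/s/s]),A/s/s
def mask(im,kind):
    h=cv2.cvtColor(im,cv2.COLOR_BGR2HSV)
    if kind=="tray": k=cv2.inRange(h,(17,60,90),(32,255,255))
    else: k=cv2.inRange(h,(0,140,35),(17,255,255))
    return cv2.morphologyEx(k,cv2.MORPH_CLOSE,np.ones((5,5))) if kind=="tray" else k
def pick(k,uv,rad=14):
    n,l,s,ce=cv2.connectedComponentsWithStats(k)
    ok=[i for i in range(1,n) if s[i,4]>60 and np.hypot(*(ce[i]-uv))<rad]
    if not ok: return None
    i=max(ok,key=lambda i:s[i,4]);o=np.zeros_like(k)
    cs,_=cv2.findContours((l==i).astype(np.uint8),cv2.RETR_EXTERNAL,cv2.CHAIN_APPROX_NONE);cv2.drawContours(o,cs,-1,255,-1);return o
def fit(name,cams,p0):
    m=M[name];kind="tray" if "tray" in name else "amber";obs=[]
    for c in cams:
        o=pick(mask(c["image"],kind),mom(sil(c,m,p0),4)[0][:2]-.375)
        if o is not None: obs.append((c,)+mom(o))
    yaw="bar" in name or "tray" in name
    def f(q):
        p=np.array([q[0],q[1],q[2] if yaw else 0]);r=[]
        for c,mo,A in obs:
            s=mom(sil(c,m,p),4)[0];s[:2]-=.375;d=s-mo;r+=list(d[:2])
            if yaw: r+=list(d[2:]/mo[2:].__abs__().max()*5)
        return np.array(r)
    s=least_squares(f,p0,x_scale=[.01,.01,.1],diff_step=[3e-3,3e-3,3e-2])
    return s.x,np.round(f(s.x),1),[(round(A),round(mom(sil(c,m,s.x),4)[1])) for c,_,A in obs]
E
cat > m0.py <<'E'
from vis import *
cams=[read_camera(n) for n in("top","side")]
g=dict(dome_large=(122,306,0),bar_long=(204,301,.1),vase=(265,287,0),dome_small=(339,296,0),bar_short=(430,306,2),dish=(122,230,0),tray_narrow=(275,196,0),tray_wide=(418,219,-.05))
g["bar_long"]=(204,301,.15);g["bar_short"]=(430,306,-1.1)
for n,(u,v,t) in g.items():
    p=ray(cams[0],u,v,.01);x,r,A=fit(n,cams,[p[0],p[1],t])
    print(n,np.round(x,4),"r",round(np.hypot(*x[:2]),3),r,A)
E
python3 m0.py
```

```text
Traceback (most recent call last):
  File "m0.py", line 6, in <module>
    p=ray(cams[0],u,v,.01);x,r,A=fit(n,cams,[p[0],p[1],t])
                                 ~~~^^^^^^^^^^^^^^^^^^^^^^
  File "vis.py", line 49, in fit
    s=least_squares(f,p0,x_scale=[.01,.01,.1],diff_step=[3e-3,3e-3,3e-2])
  File "vis.py", line 46, in f
    s=mom(sil(c,m,p),4)[0];s[:2]-=.375;d=s-mo;r+=list(d[:2])
      ~~~^^^^^^^^^^^^^^
  File "vis.py", line 25, in mom
    return np.array([m["m10"]/A/s,m["m01"]/A/s,m["mu20"]/A/s/s,m["mu11"]/A/s/s,m["mu02"]/A/s/s]),A/s/s
                     ~~~~~~~~^~
ZeroDivisionError: float division by zero
```

```bash
python3 - <<'E'
s=open('vis.py').read()
s=s.replace("    def f(q):\n        p=np.array([q[0],q[1],q[2] if yaw else 0]);r=[]","    def f(e):\n        p=P(e);r=[]")
s=s.replace('    yaw="bar"','    P=lambda e:np.array(p0)+np.append((e[:2]-1)*.1,e[2]-1 if yaw else 0)\n    yaw="bar"')
s=s.replace("s=least_squares(f,p0,x_scale=[.01,.01,.1],diff_step=[3e-3,3e-3,3e-2])","s=least_squares(f,np.ones(3 if yaw else 2),diff_step=.03)")
s=s.replace("return s.x,np","return P(s.x),np").replace("sil(c,m,s.x)","sil(c,m,P(s.x))")
open('vis.py','w').write(s)
E
python3 m0.py
```

```text
dome_large [0.4076 0.3182 0.    ] r 0.517 [ 0.2  0.  -0.1  0.2] [(453, 550), (508, 576)]
bar_long [0.4133 0.1482 0.2207] r 0.439 [-0.2 -0.1  0.2  0.   0.2  0.1 -0.2  0.5 -0.   0.2] [(482, 574), (443, 546)]
vase [0.4396 0.0218 0.    ] r 0.44 [-0.7  0.1  0.  -1.1] [(298, 333), (337, 415)]
dome_small [ 0.4179 -0.1312  0.    ] r 0.438 [-0.3  0.1 -0.  -0.6] [(263, 294), (155, 188)]
bar_short [ 0.3936 -0.3194 -1.1361] r 0.507 [-0.3  0.   1.3 -0.3  0.5  0.  -0.8  0.8  0.2  1.2] [(340, 428), (161, 206)]
dish [0.5672 0.3256 0.    ] r 0.654 [-0.7 -0.1  0.1 -0.7] [(1649, 1721), (1692, 1805)]
tray_narrow [ 0.6375 -0.0023  0.0008] r 0.637 [-0.1  0.1 -0.   0.   0.  -0.1 -0.2 -0.   0.1  0.1] [(2405, 2526), (1468, 1488)]
tray_wide [ 0.5779 -0.3111 -0.1325] r 0.656 [-0.4  0.1  0.2 -0.   0.  -0.  -0.8  0.  -0.   0. ] [(2520, 2593), (934, 941)]
```

>>> send_rows([
  {"dx":1.4,"dy":1.7,"dz":0,"roll":1.2,"claw":1},
  {"dx":2.8,"dy":3.4,"dz":0,"roll":2.4,"claw":1},
  {"dx":4.2,"dy":5.1,"dz":0,"roll":3.6,"claw":1},
  {"dx":5.6,"dy":6.8,"dz":0,"roll":4.8,"claw":1},
  {"dx":6.94,"dy":8.46,"dz":0,"roll":6,"claw":1},
], grip_force=35)

```text
clock: 0.92
tcp_pos: [0.394, -0.3185, 0.2315]
orientation: [0.0, 0.815, 0.579, 0.0]
wrist_force: [0.8, -0.7, 0.6]
finger_gap: 0.0855
grip_force: 0.0
```

>>> send_rows([
  {"dz":-1,"roll":1.2,"claw":1},
  {"dz":-2,"roll":2.4,"claw":1},
  {"dz":-3,"roll":3.6,"claw":1},
  {"dz":-4,"roll":4.8,"claw":1},
  {"dz":-5,"roll":5.55,"claw":1},
])

```text
schema error: expected keys dx, dy, dz, roll, claw
```

```bash
cat > st.py <<'E'
from vis import *
from scipy.spatial.transform import Rotation as R
s=get_state();y=R.from_quat(np.roll(s["orientation"],-1)).as_matrix()
print(round(s["clock"],2),"tcp",np.round(s["tcp_pos"],4),"psi",round(float(np.degrees(np.arctan2(y[1,1],y[0,1]))),1),"tilt",round(float(y[2,2]),4),"gap",round(s["finger_gap"],4),"F",np.round(s["wrist_force"],1),"grip",round(s["grip_force"],1),"q6",round(s["joint_pos"][5],2))
E
python3 st.py; python3 -c "
from vis import *
c=read_camera('top')
print(ray(c,353,155,.014),ray(c,188,158,0))"
```

```text
0.93 tcp [ 0.394  -0.3185  0.2315] psi -19.2 tilt -1.0 gap 0.0855 F [ 0.8 -0.7  0.6] grip 0.0 q6 1.07
[ 0.72355885 -0.1782692   0.014     ] [0.73008004 0.18979255 0.        ]
```

>>> send_rows([
  {"dx":0,"dy":0,"dz":-1,"roll":1.2,"claw":1},
  {"dx":0,"dy":0,"dz":-2,"roll":2.4,"claw":1},
  {"dx":0,"dy":0,"dz":-3,"roll":3.6,"claw":1},
  {"dx":0,"dy":0,"dz":-4,"roll":4.8,"claw":1},
  {"dx":0,"dy":0,"dz":-5,"roll":5.52,"claw":1},
])

```text
clock: 1.6
tcp_pos: [0.3929, -0.3201, 0.1056]
orientation: [0.0, 0.539, 0.842, -0.0]
wrist_force: [0.1, -0.3, 1.0]
finger_gap: 0.0851
grip_force: 0.0
```

>>> send_rows([
  {"dx":0,"dy":0,"dz":-1,"roll":0,"claw":1},
  {"dx":0,"dy":0,"dz":-2,"roll":0,"claw":1},
  {"dx":0,"dy":0,"dz":-3,"roll":0,"claw":1},
  {"dx":0,"dy":0,"dz":-3.9,"roll":0,"claw":1},
  {"dx":0,"dy":0,"dz":-3.9,"roll":0,"claw":1},
])

```text
clock: 2.22
tcp_pos: [0.3918, -0.3189, 0.0074]
orientation: [-0.002, 0.54, 0.841, 0.001]
wrist_force: [0.5, -0.5, -0.1]
finger_gap: 0.0855
grip_force: 0.0
```

```bash
python3 st.py; python3 -c "
from vis import *
c=read_camera('top');cv2.imwrite('pics/t1.png',cv2.resize(c['image'][250:370,360:520],None,fx=4,fy=4,interpolation=2))"
```

```text
2.23 tcp [ 0.3918 -0.3189  0.0074] psi 24.6 tilt -1.0 gap 0.0855 F [ 0.5 -0.5 -0.1] grip 0.0 q6 0.3
```

View pics/t1.png

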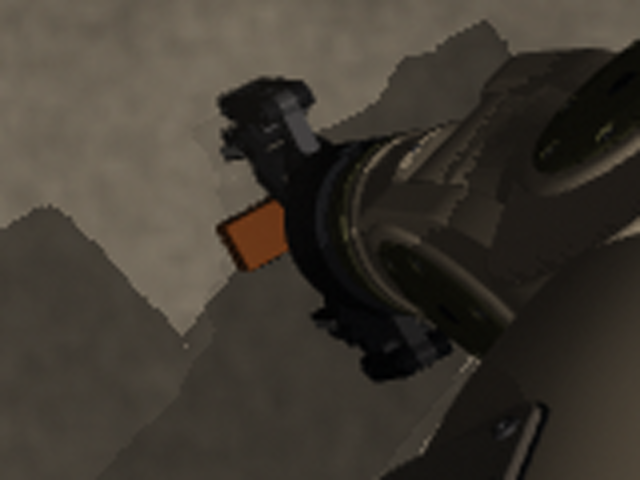

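The bar (crop 255,235) lies between the open fingers and is aligned with them. Closing now.

>>> send_rows([
  {"dx":0,"dy":0,"dz":0,"roll":0,"claw":-0.4},
  {"dx":0,"dy":0,"dz":0,"roll":0,"claw":-0.6},
  {"dx":0,"dy":0,"dz":0,"roll":0,"claw":-0.8},
  {"dx":0,"dy":0,"dz":0,"roll":0,"claw":-1},
  {"dx":0,"dy":0,"dz":0,"roll":0,"claw":-1},
])

```text
clock: 2.9
tcp_pos: [0.3935, -0.3205, 0.0096]
orientation: [0.001, 0.54, 0.842, -0.0]
wrist_force: [0.3, 0.6, 5.2]
finger_gap: 0.0248
grip_force: 35.4
```

>>> send_rows([
  {"dx":0,"dy":0,"dz":0,"roll":0,"claw":-1},
  {"dx":0,"dy":0,"dz":0.4,"roll":0,"claw":-1},
  {"dx":0,"dy":0,"dz":1,"roll":0,"claw":-1},
  {"dx":0,"dy":0,"dz":2,"roll":0,"claw":-1},
  {"dx":0,"dy":0,"dz":3,"roll":0,"claw":-1},
])

```text
clock: 3.52
tcp_pos: [0.393, -0.3199, 0.0853]
orientation: [0.0, 0.54, 0.842, -0.0]
wrist_force: [0.5, 0.1, -0.6]
finger_gap: 0.025
grip_force: 34.7
```

```bash
python3 st.py
```

```text
3.52 tcp [ 0.393  -0.3199  0.0853] psi 24.6 tilt -1.0 gap 0.025 F [ 0.5  0.1 -0.6] grip 34.7 q6 0.3
```

>>> send_rows([
  {"dx":0.8,"dy":0.9,"dz":0.3,"roll":-0.3,"claw":-1},
  {"dx":2.2,"dy":2.4,"dz":0.6,"roll":-0.9,"claw":-1},
  {"dx":3.6,"dy":3.9,"dz":0.6,"roll":-1.6,"claw":-1},
  {"dx":5.0,"dy":5.4,"dz":0.6,"roll":-2.3,"claw":-1},
  {"dx":6.4,"dy":6.9,"dz":0.6,"roll":-3.08,"claw":-1},
])

```text
clock: 4.15
tcp_pos: [0.5542, -0.1463, 0.0999]
orientation: [0.001, 0.709, 0.706, 0.0]
wrist_force: [-0.4, -0.6, -0.3]
finger_gap: 0.0246
grip_force: 34.7
```

>>> send_rows([
  {"dx":1.4,"dy":1.5,"dz":0,"roll":0,"claw":-1},
  {"dx":2.4,"dy":2.6,"dz":0,"roll":0,"claw":-1},
  {"dx":3.1,"dy":3.3,"dz":0,"roll":0,"claw":-1},
  {"dx":3.37,"dy":3.6,"dz":0,"roll":0,"claw":-1},
  {"dx":3.37,"dy":3.6,"dz":-0.5,"roll":0,"claw":-1},
])

```text
clock: 4.78
tcp_pos: [0.6382, -0.0575, 0.0872]
orientation: [0.001, 0.707, 0.707, 0.001]
wrist_force: [-0.0, 0.1, -1.0]
finger_gap: 0.0249
grip_force: 34.7
```

>>> send_rows([
  {"dx":0,"dy":0,"dz":-0.6,"roll":0,"claw":-1},
  {"dx":0,"dy":0,"dz":-1.2,"roll":0,"claw":-1},
  {"dx":0,"dy":0,"dz":-1.7,"roll":0,"claw":-1},
  {"dx":0,"dy":0,"dz":-2.0,"roll":0,"claw":-1},
  {"dx":0,"dy":0,"dz":-2.0,"roll":0,"claw":-1},
])

```text
clock: 5.4
tcp_pos: [0.6368, -0.0575, 0.0355]
orientation: [-0.001, 0.707, 0.707, -0.0]
wrist_force: [-1.1, -0.5, -0.2]
finger_gap: 0.0251
grip_force: 34.7
```

```bash
python3 st.py; python3 -c "
from vis import *
for n,o in(('top',(130,220)),('side',(190,220))):
  c=read_camera(n);globals()[n]=cv2.resize(c['image'][o[0]:o[0]+130,o[1]:o[1]+130],None,fx=3,fy=3,interpolation=2)
cv2.imwrite('pics/t2.png',np.hstack([top,side]))"
```

```text
5.4 tcp [ 0.6368 -0.0575  0.0355] psi -0.0 tilt -1.0 gap 0.0251 F [-1.1 -0.5 -0.2] grip 34.7 q6 1.36
```

View pics/t2.png

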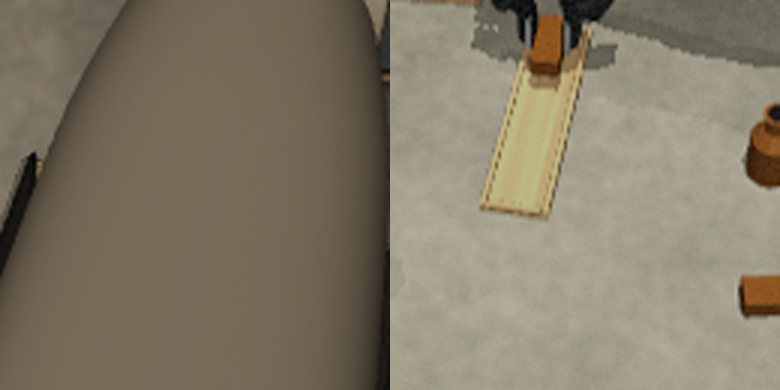

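Side view: the gripped bar (right half 548,45) hangs squarely over the near end of the narrow tray. The arm blocks the top view. Lowering.

>>> send_rows([
  {"dx":0,"dy":0,"dz":-0.3,"roll":0,"claw":-1},
  {"dx":0,"dy":0,"dz":-0.6,"roll":0,"claw":-1},
  {"dx":0,"dy":0,"dz":-0.78,"roll":0,"claw":-1},
  {"dx":0,"dy":0,"dz":-0.86,"roll":0,"claw":-1},
  {"dx":0,"dy":0,"dz":-0.86,"roll":0,"claw":-1},
])

```text
clock: 6.12
tcp_pos: [0.6373, -0.0574, 0.0148]
orientation: [0.0, 0.707, 0.707, 0.0]
wrist_force: [-0.1, -0.1, -0.6]
finger_gap: 0.0246
grip_force: 34.7
```

>>> send_rows([
  {"dx":0,"dy":0,"dz":-0.03,"roll":0,"claw":-1},
  {"dx":0,"dy":0,"dz":-0.03,"roll":0,"claw":-1},
  {"dx":0,"dy":0,"dz":-0.03,"roll":0,"claw":-1},
  {"dx":0,"dy":0,"dz":-0.03,"roll":0,"claw":-1},
  {"dx":0,"dy":0,"dz":-0.03,"roll":0,"claw":-1},
])

```text
clock: 6.75
tcp_pos: [0.6376, -0.0575, 0.0146]
orientation: [0.0, 0.707, 0.707, 0.0]
wrist_force: [-1.4, 1.1, 5.9]
finger_gap: 0.025
grip_force: 35.4
```

>>> send_rows([
  {"dx":0,"dy":0,"dz":0,"roll":0,"claw":-0.3},
  {"dx":0,"dy":0,"dz":0,"roll":0,"claw":-0.2},
  {"dx":0,"dy":0,"dz":0,"roll":0,"claw":-0.1},
  {"dx":0,"dy":0,"dz":0,"roll":0,"claw":0},
  {"dx":0,"dy":0,"dz":0,"roll":0,"claw":0},
])

```text
clock: 7.38
tcp_pos: [0.6373, -0.0575, 0.014]
orientation: [0.0, 0.707, 0.707, 0.0]
wrist_force: [-0.4, -0.6, 0.0]
finger_gap: 0.0427
grip_force: 0.0
```

>>> send_rows([
  {"dx":0,"dy":0,"dz":0.4,"roll":0,"claw":0},
  {"dx":0,"dy":0,"dz":1,"roll":0,"claw":0},
  {"dx":0,"dy":0,"dz":2,"roll":0,"claw":0},
  {"dx":0,"dy":0,"dz":3.2,"roll":0,"claw":0},
  {"dx":0,"dy":0,"dz":4.4,"roll":0,"claw":0.5},
])

```text
clock: 8.0
tcp_pos: [0.6376, -0.0575, 0.1265]
orientation: [0.001, 0.707, 0.707, 0.0]
wrist_force: [1.0, -0.1, -0.1]
finger_gap: 0.0598
grip_force: 0.0
```

```bash
python3 st.py; python3 -c "
from vis import *
c=read_camera('side');print(fit('bar_short',[c],[.6375,-.057,1.571]))
print(fit('bar_long',[c],[.413,.148,.22]))"
```

```text
8.0 tcp [ 0.6376 -0.0575  0.1265] psi -0.0 tilt -1.0 gap 0.0598 F [ 1.  -0.1 -0.1] grip 0.0 q6 1.36
(array([ 0.63755772, -0.05979004,  1.57370753]), array([-0. , -0. ,  0.2, -0. ,  0.5]), [(205, 230)])
(array([0.41328535, 0.14878136, 0.23478093]), array([-0. , -0. ,  0.5, -0.1,  0.3]), [(440, 547)])
```

>>> send_rows([
  {"dx":-1,"dy":0.9,"dz":0,"roll":1.3,"claw":1},
  {"dx":-2.4,"dy":2.2,"dz":0,"roll":2.6,"claw":1},
  {"dx":-3.8,"dy":3.5,"dz":0,"roll":3.9,"claw":1},
  {"dx":-5.2,"dy":4.8,"dz":0,"roll":5.2,"claw":1},
  {"dx":-6.5,"dy":6,"dz":0,"roll":6.5,"claw":1},
])

```text
clock: 8.68
tcp_pos: [0.474, 0.0935, 0.1252]
orientation: [0.001, 0.323, 0.946, 0.0]
wrist_force: [1.0, 0.7, 0.3]
finger_gap: 0.0853
grip_force: 0.0
```

>>> send_rows([
  {"dx":-1.2,"dy":1.1,"dz":0,"roll":1.3,"claw":1},
  {"dx":-2.2,"dy":2,"dz":0,"roll":2.6,"claw":1},
  {"dx":-2.47,"dy":2.23,"dz":0,"roll":3.9,"claw":1},
  {"dx":-2.47,"dy":2.23,"dz":-1,"roll":5.2,"claw":1},
  {"dx":-2.47,"dy":2.23,"dz":-2,"roll":6.38,"claw":1},
])

```text
clock: 9.3
tcp_pos: [0.414, 0.1487, 0.075]
orientation: [0.002, -0.116, 0.993, 0.0]
wrist_force: [-0.2, -0.6, -0.3]
finger_gap: 0.0853
grip_force: 0.0
```

```bash
python3 st.py
```

```text
9.3 tcp [0.414  0.1487 0.075 ] psi 103.4 tilt -1.0 gap 0.0853 F [-0.2 -0.6 -0.3] grip 0.0 q6 -0.07
```

Aligned over the long bar: descend from 0.075 to 0.009, close and lift.

>>> send_rows([
  {"dx":0,"dy":0,"dz":-0.9,"roll":0,"claw":1},
  {"dx":0,"dy":0,"dz":-1.8,"roll":0,"claw":1},
  {"dx":0,"dy":0,"dz":-2.4,"roll":0,"claw":1},
  {"dx":0,"dy":0,"dz":-2.64,"roll":0,"claw":1},
  {"dx":0,"dy":0,"dz":-2.64,"roll":0,"claw":0},
])

```text
clock: 9.93
tcp_pos: [0.4134, 0.1483, 0.0085]
orientation: [0.0, -0.113, 0.994, 0.0]
wrist_force: [0.5, 0.1, 0.1]
finger_gap: 0.0699
grip_force: 0.0
```

>>> send_rows([
  {"dx":0,"dy":0,"dz":0,"roll":0,"claw":-0.4},
  {"dx":0,"dy":0,"dz":0,"roll":0,"claw":-0.6},
  {"dx":0,"dy":0,"dz":0,"roll":0,"claw":-0.8},
  {"dx":0,"dy":0,"dz":0,"roll":0,"claw":-1},
  {"dx":0,"dy":0,"dz":0,"roll":0,"claw":-1},
])

```text
clock: 10.55
tcp_pos: [0.4138, 0.1483, 0.0088]
orientation: [0.001, -0.113, 0.994, -0.0]
wrist_force: [-0.1, -0.1, 6.2]
finger_gap: 0.0252
grip_force: 35.0
```

>>> send_rows([
  {"dx":0,"dy":0,"dz":0,"roll":0,"claw":-1},
  {"dx":0,"dy":0,"dz":0.4,"roll":0,"claw":-1},
  {"dx":0,"dy":0,"dz":1,"roll":0,"claw":-1},
  {"dx":0,"dy":0,"dz":2,"roll":0,"claw":-1},
  {"dx":0,"dy":0,"dz":3,"roll":0,"claw":-1},
])

```text
clock: 11.18
tcp_pos: [0.4126, 0.1482, 0.084]
orientation: [-0.0, -0.113, 0.994, 0.0]
wrist_force: [0.2, -0.4, -1.6]
finger_gap: 0.025
grip_force: 34.6
```

```bash
python3 st.py
```

```text
11.18 tcp [0.4126 0.1482 0.084 ] psi 103.0 tilt -1.0 gap 0.025 F [ 0.2 -0.4 -1.6] grip 34.6 q6 -0.07
```

>>> send_rows([
  {"dx":0.5,"dy":-0.2,"dz":0.4,"roll":-1,"claw":-1},
  {"dx":1.7,"dy":-0.7,"dz":0.6,"roll":-2.3,"claw":-1},
  {"dx":2.9,"dy":-1.2,"dz":0.6,"roll":-3.6,"claw":-1},
  {"dx":4.1,"dy":-1.7,"dz":0.6,"roll":-4.9,"claw":-1},
  {"dx":5.3,"dy":-2.3,"dz":0.6,"roll":-6.2,"claw":-1},
])

```text
clock: 11.8
tcp_pos: [0.5462, 0.0904, 0.0983]
orientation: [-0.0, 0.317, 0.949, 0.0]
wrist_force: [0.2, 0.5, -1.0]
finger_gap: 0.0246
grip_force: 34.7
```

>>> send_rows([
  {"dx":1.2,"dy":-0.5,"dz":0,"roll":-1.3,"claw":-1},
  {"dx":2.2,"dy":-1,"dz":0,"roll":-2.6,"claw":-1},
  {"dx":3.1,"dy":-1.4,"dz":0,"roll":-3.9,"claw":-1},
  {"dx":3.67,"dy":-1.63,"dz":0,"roll":-5.2,"claw":-1},
  {"dx":3.67,"dy":-1.63,"dz":-0.5,"roll":-6.3,"claw":-1},
])

```text
clock: 12.42
tcp_pos: [0.6391, 0.0493, 0.0864]
orientation: [0.001, 0.691, 0.723, 0.001]
wrist_force: [0.8, 0.8, -1.5]
finger_gap: 0.0249
grip_force: 34.7
```

>>> send_rows([
  {"dx":0,"dy":0,"dz":-0.6,"roll":-0.38,"claw":-1},
  {"dx":0,"dy":0,"dz":-1.2,"roll":-0.38,"claw":-1},
  {"dx":0,"dy":0,"dz":-1.7,"roll":-0.38,"claw":-1},
  {"dx":0,"dy":0,"dz":-2.0,"roll":-0.38,"claw":-1},
  {"dx":0,"dy":0,"dz":-2.0,"roll":-0.38,"claw":-1},
])

```text
clock: 13.05
tcp_pos: [0.6368, 0.0501, 0.0349]
orientation: [-0.0, 0.707, 0.707, -0.0]
wrist_force: [0.2, 0.5, -1.7]
finger_gap: 0.0248
grip_force: 34.7
```

```bash
python3 st.py
```

```text
13.05 tcp [0.6368 0.0501 0.0349] psi -0.0 tilt -1.0 gap 0.0248 F [ 0.2  0.5 -1.7] grip 34.7 q6 1.52
```

>>> send_rows([
  {"dx":0,"dy":0,"dz":-0.3,"roll":0,"claw":-1},
  {"dx":0,"dy":0,"dz":-0.6,"roll":0,"claw":-1},
  {"dx":0,"dy":0,"dz":-0.78,"roll":0,"claw":-1},
  {"dx":0,"dy":0,"dz":-0.84,"roll":0,"claw":-1},
  {"dx":0,"dy":0,"dz":-0.86,"roll":0,"claw":-1},
])

```text
clock: 13.68
tcp_pos: [0.6374, 0.0501, 0.014]
orientation: [0.0, 0.707, 0.707, 0.0]
wrist_force: [-0.0, -0.4, -1.3]
finger_gap: 0.0249
grip_force: 34.7
```

>>> send_rows([
  {"dx":0,"dy":0,"dz":-0.02,"roll":0,"claw":-1},
  {"dx":0,"dy":0,"dz":-0.02,"roll":0,"claw":-1},
  {"dx":0,"dy":0,"dz":-0.02,"roll":0,"claw":-1},
  {"dx":0,"dy":0,"dz":-0.02,"roll":0,"claw":-1},
  {"dx":0,"dy":0,"dz":-0.02,"roll":0,"claw":-1},
])

```text
clock: 14.3
tcp_pos: [0.6375, 0.05, 0.0139]
orientation: [0.0, 0.707, 0.707, 0.0]
wrist_force: [-0.5, -0.3, 2.0]
finger_gap: 0.0252
grip_force: 35.0
```

Contact; release and lift, then re-check the free objects.

>>> send_rows([
  {"dx":0,"dy":0,"dz":0,"roll":0,"claw":-0.3},
  {"dx":0,"dy":0,"dz":0,"roll":0,"claw":-0.2},
  {"dx":0,"dy":0,"dz":0,"roll":0,"claw":-0.1},
  {"dx":0,"dy":0,"dz":0,"roll":0,"claw":0},
  {"dx":0,"dy":0,"dz":0,"roll":0,"claw":0},
])

```text
clock: 14.92
tcp_pos: [0.6373, 0.05, 0.0136]
orientation: [0.0, 0.707, 0.707, 0.0]
wrist_force: [-0.2, -0.7, -0.2]
finger_gap: 0.0425
grip_force: 0.0
```

>>> send_rows([
  {"dx":0,"dy":0,"dz":0.4,"roll":0,"claw":0},
  {"dx":0,"dy":0,"dz":1,"roll":0,"claw":0},
  {"dx":0,"dy":0,"dz":2,"roll":0,"claw":0},
  {"dx":0,"dy":0,"dz":3.2,"roll":0,"claw":0},
  {"dx":0,"dy":0,"dz":4.4,"roll":0,"claw":0.5},
])

```text
clock: 15.55
tcp_pos: [0.6376, 0.05, 0.1259]
orientation: [0.001, 0.707, 0.707, 0.001]
wrist_force: [0.4, 0.5, 0.4]
finger_gap: 0.0595
grip_force: 0.0
```

```bash
python3 st.py; python3 -c "
from vis import *
c=read_camera('side')
for n,p in dict(bar_short=[.6375,-.06,1.57],bar_long=[.6375,.05,1.57],vase=[.44,.022,0],dome_small=[.418,-.131,0]).items(): print(n,fit(n,[c],p))"
```

```text
15.55 tcp [0.6376 0.05   0.1259] psi -0.0 tilt -1.0 gap 0.0595 F [0.4 0.5 0.4] grip 0.0 q6 1.52
bar_short (array([ 0.63962095, -0.05664385,  1.65310407]), array([-0. , -0. ,  0.4, -0. ,  0.6]), [(184, 224)])
bar_long (array([0.63775685, 0.04852178, 1.5635926 ]), array([ 0. , -0. ,  0.2, -0.1,  0.5]), [(321, 365)])
vase (array([0.43919959, 0.02244333, 0.        ]), array([ 0., -0.]), [(361, 415)])
dome_small (array([ 0.41755417, -0.12894129,  0.        ]), array([0., 0.]), [(158, 188)])
```

>>> send_rows([
  {"dx":-1.2,"dy":-0.2,"dz":0,"roll":0,"claw":1},
  {"dx":-3,"dy":-0.4,"dz":0,"roll":0,"claw":1},
  {"dx":-5,"dy":-0.7,"dz":0,"roll":0,"claw":1},
  {"dx":-7,"dy":-1,"dz":0,"roll":0,"claw":1},
  {"dx":-7.92,"dy":-1.12,"dz":0,"roll":0,"claw":1},
])

```text
clock: 16.23
tcp_pos: [0.4367, 0.022, 0.1243]
orientation: [0.0, 0.707, 0.707, -0.0]
wrist_force: [0.1, 0.3, -0.1]
finger_gap: 0.0853
grip_force: 0.0
```

>>> send_rows([
  {"dx":0,"dy":0,"dz":0,"roll":0,"claw":1},
  {"dx":0,"dy":0,"dz":0,"roll":0,"claw":1},
  {"dx":0,"dy":0,"dz":-0.4,"roll":0,"claw":1},
  {"dx":0,"dy":0,"dz":-0.8,"roll":0,"claw":1},
  {"dx":0,"dy":0,"dz":-1.2,"roll":0,"claw":1},
])

```text
clock: 16.85
tcp_pos: [0.4392, 0.0221, 0.0923]
orientation: [-0.0, 0.707, 0.707, -0.0]
wrist_force: [-0.4, 0.1, 0.2]
finger_gap: 0.0857
grip_force: 0.0
```

```bash
python3 st.py; python3 -c "
from vis import *
c=read_camera('side');cv2.imwrite('pics/t3.png',cv2.resize(c['image'][150:300,270:420],None,fx=4,fy=4,interpolation=2))
cv2.imwrite('pics/t3t.png',read_camera('top')['image'])"
```

```text
16.85 tcp [0.4392 0.0221 0.0923] psi -0.0 tilt -1.0 gap 0.0857 F [-0.4  0.1  0.2] grip 0.0 q6 1.44
```

View pics/t3.png

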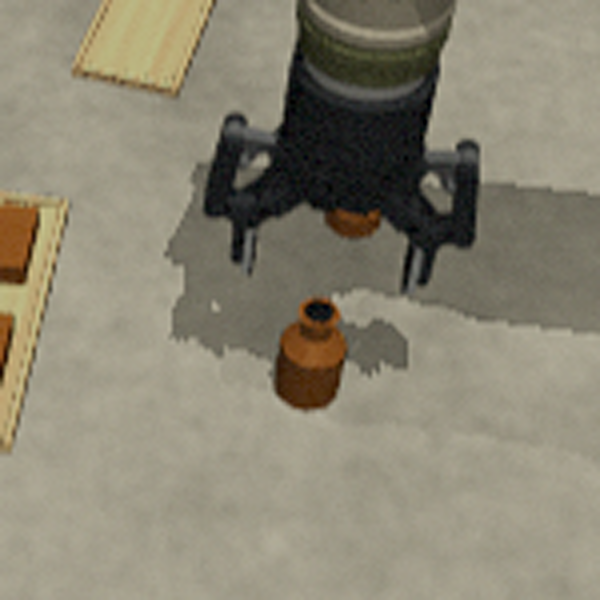

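The vase (crop 310,355) is centred below the open fingers (245 and 415). Descend and grip.

>>> send_rows([
  {"dx":0,"dy":0,"dz":-0.7,"roll":0,"claw":1},
  {"dx":0,"dy":0,"dz":-1.5,"roll":0,"claw":1},
  {"dx":0,"dy":0,"dz":-2.3,"roll":0,"claw":1},
  {"dx":0,"dy":0,"dz":-2.8,"roll":0,"claw":1},
  {"dx":0,"dy":0,"dz":-2.8,"roll":0,"claw":0.3},
])

```text
clock: 17.58
tcp_pos: [0.4386, 0.0221, 0.0229]
orientation: [-0.001, 0.707, 0.707, -0.001]
wrist_force: [-0.7, 0.5, 0.0]
finger_gap: 0.0697
grip_force: 0.0
```

>>> send_rows([
  {"dx":0,"dy":0,"dz":0,"roll":0,"claw":0},
  {"dx":0,"dy":0,"dz":0,"roll":0,"claw":-0.2},
  {"dx":0,"dy":0,"dz":0,"roll":0,"claw":-0.4},
  {"dx":0,"dy":0,"dz":0,"roll":0,"claw":-0.6},
  {"dx":0,"dy":0,"dz":0,"roll":0,"claw":-0.6},
])

```text
clock: 18.2
tcp_pos: [0.4401, 0.0219, 0.0246]
orientation: [0.001, 0.707, 0.707, 0.001]
wrist_force: [-1.6, -0.5, 6.9]
finger_gap: 0.0387
grip_force: 35.3
```

>>> send_rows([
  {"dx":0,"dy":0,"dz":0,"roll":0,"claw":-0.6},
  {"dx":0,"dy":0,"dz":0.4,"roll":0,"claw":-0.6},
  {"dx":0,"dy":0,"dz":1,"roll":0,"claw":-0.6},
  {"dx":0,"dy":0,"dz":2,"roll":0,"claw":-0.6},
  {"dx":0,"dy":0,"dz":3,"roll":0,"claw":-0.6},
])

```text
clock: 18.82
tcp_pos: [0.4391, 0.0221, 0.0996]
orientation: [-0.0, 0.707, 0.707, -0.0]
wrist_force: [0.1, -0.1, -1.2]
finger_gap: 0.0384
grip_force: 35.6
```

```bash
python3 st.py
```

```text
18.82 tcp [0.4391 0.0221 0.0996] psi -0.0 tilt -1.0 gap 0.0384 F [ 0.1 -0.1 -1.2] grip 35.6 q6 1.44
```

>>> send_rows([
  {"dx":0.3,"dy":0.8,"dz":0,"roll":0,"claw":-0.6},
  {"dx":0.9,"dy":2.2,"dz":0,"roll":0,"claw":-0.6},
  {"dx":1.5,"dy":3.7,"dz":0,"roll":0,"claw":-0.6},
  {"dx":2.2,"dy":5.2,"dz":0,"roll":0,"claw":-0.6},
  {"dx":2.8,"dy":6.7,"dz":0,"roll":0,"claw":-0.6},
])

```text
clock: 19.45
tcp_pos: [0.5099, 0.1908, 0.0991]
orientation: [0.0, 0.707, 0.707, 0.0]
wrist_force: [1.4, 0.4, -1.1]
finger_gap: 0.0383
grip_force: 35.7
```

>>> send_rows([
  {"dx":0.6,"dy":1.5,"dz":0,"roll":0,"claw":-0.6},
  {"dx":1.2,"dy":3,"dz":0,"roll":0,"claw":-0.6},
  {"dx":1.8,"dy":4.3,"dz":0,"roll":0,"claw":-0.6},
  {"dx":2.2,"dy":5.2,"dz":0,"roll":0,"claw":-0.6},
  {"dx":2.32,"dy":5.44,"dz":0,"roll":0,"claw":-0.6},
])

```text
clock: 20.08
tcp_pos: [0.5675, 0.3268, 0.0985]
orientation: [0.0, 0.707, 0.707, 0.0]
wrist_force: [0.3, -0.8, -0.4]
finger_gap: 0.0385
grip_force: 35.7
```

>>> send_rows([
  {"dx":0,"dy":0,"dz":-0.4,"roll":0,"claw":-0.6},
  {"dx":0,"dy":0,"dz":-1,"roll":0,"claw":-0.6},
  {"dx":0,"dy":0,"dz":-1.6,"roll":0,"claw":-0.6},
  {"dx":0,"dy":0,"dz":-1.8,"roll":0,"claw":-0.6},
  {"dx":0,"dy":0,"dz":-1.8,"roll":0,"claw":-0.6},
])

```text
clock: 20.7
tcp_pos: [0.5668, 0.325, 0.0528]
orientation: [-0.0, 0.707, 0.707, -0.001]
wrist_force: [0.1, -0.4, -1.8]
finger_gap: 0.0383
grip_force: 35.6
```

```bash
python3 st.py; python3 -c "
from vis import *
c=read_camera('side');a=cv2.resize(c['image'][260:400,210:390],None,fx=3,fy=3,interpolation=2)
cv2.imwrite('pics/t4.png',a)"
```

```text
20.7 tcp [0.5668 0.325  0.0528] psi -0.1 tilt -1.0 gap 0.0383 F [ 0.1 -0.4 -1.8] grip 35.6 q6 1.97
```

View pics/t4.png

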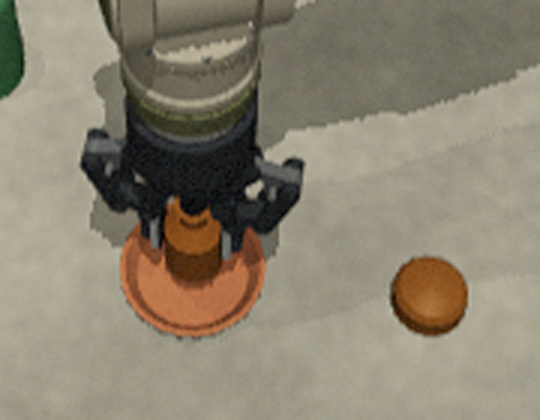

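The vase (crop 193,245) is held upright above the dish centre. Lowering until contact.

>>> send_rows([
  {"dx":0,"dy":0,"dz":-0.3,"roll":0,"claw":-0.6},
  {"dx":0,"dy":0,"dz":-0.6,"roll":0,"claw":-0.6},
  {"dx":0,"dy":0,"dz":-0.8,"roll":0,"claw":-0.6},
  {"dx":0,"dy":0,"dz":-0.88,"roll":0,"claw":-0.6},
  {"dx":0,"dy":0,"dz":-0.9,"roll":0,"claw":-0.6},
])

```text
clock: 21.38
tcp_pos: [0.5673, 0.3255, 0.0309]
orientation: [-0.0, 0.707, 0.707, -0.0]
wrist_force: [-0.8, -0.2, -2.4]
finger_gap: 0.0384
grip_force: 35.7
```

>>> send_rows([
  {"dx":0,"dy":0,"dz":-0.02,"roll":0,"claw":-0.6},
  {"dx":0,"dy":0,"dz":-0.02,"roll":0,"claw":-0.6},
  {"dx":0,"dy":0,"dz":-0.02,"roll":0,"claw":-0.6},
  {"dx":0,"dy":0,"dz":-0.02,"roll":0,"claw":-0.6},
  {"dx":0,"dy":0,"dz":-0.02,"roll":0,"claw":-0.6},
])

```text
clock: 22.0
tcp_pos: [0.5674, 0.3256, 0.0307]
orientation: [0.0, 0.707, 0.707, 0.0]
wrist_force: [0.3, -0.7, -1.7]
finger_gap: 0.0389
grip_force: 35.7
```

Not touching yet; go down in half-millimetre steps.

>>> send_rows([
  {"dx":0,"dy":0,"dz":-0.02,"roll":0,"claw":-0.6},
  {"dx":0,"dy":0,"dz":-0.03,"roll":0,"claw":-0.6},
  {"dx":0,"dy":0,"dz":-0.03,"roll":0,"claw":-0.6},
  {"dx":0,"dy":0,"dz":-0.03,"roll":0,"claw":-0.6},
  {"dx":0,"dy":0,"dz":-0.03,"roll":0,"claw":-0.6},
])

```text
clock: 22.62
tcp_pos: [0.5674, 0.3255, 0.0306]
orientation: [0.0, 0.707, 0.707, 0.0]
wrist_force: [-2.1, -1.2, 5.3]
finger_gap: 0.0385
grip_force: 36.2
```

>>> send_rows([
  {"dx":0,"dy":0,"dz":-0.02,"roll":0,"claw":-0.6},
  {"dx":0,"dy":0,"dz":-0.02,"roll":0,"claw":-0.6},
  {"dx":0,"dy":0,"dz":-0.02,"roll":0,"claw":-0.6},
  {"dx":0,"dy":0,"dz":-0.02,"roll":0,"claw":-0.6},
  {"dx":0,"dy":0,"dz":-0.02,"roll":0,"claw":-0.6},
])

```text
clock: 23.25
tcp_pos: [0.5674, 0.3256, 0.0306]
orientation: [0.0, 0.707, 0.707, 0.0]
wrist_force: [-3.3, -1.4, 7.5]
finger_gap: 0.0385
grip_force: 36.5
```

>>> send_rows([
  {"dx":0,"dy":0,"dz":0,"roll":0,"claw":0},
  {"dx":0,"dy":0,"dz":0,"roll":0,"claw":0.1},
  {"dx":0,"dy":0,"dz":0,"roll":0,"claw":0.3},
  {"dx":0,"dy":0,"dz":0,"roll":0,"claw":0.5},
  {"dx":0,"dy":0,"dz":0,"roll":0,"claw":0.6},
])

```text
clock: 23.88
tcp_pos: [0.5673, 0.3255, 0.0292]
orientation: [0.0, 0.707, 0.707, -0.0]
wrist_force: [-1.3, 0.5, 0.9]
finger_gap: 0.0684
grip_force: 0.0
```

>>> send_rows([
  {"dx":0,"dy":0,"dz":0.3,"roll":0,"claw":0.6},
  {"dx":0,"dy":0,"dz":1,"roll":0,"claw":0.6},
  {"dx":0,"dy":0,"dz":2,"roll":0,"claw":0.6},
  {"dx":0,"dy":0,"dz":3.2,"roll":0,"claw":0.6},
  {"dx":0,"dy":0,"dz":4,"roll":0,"claw":1},
])

```text
clock: 24.5
tcp_pos: [0.5683, 0.326, 0.1328]
orientation: [0.001, 0.707, 0.707, 0.002]
wrist_force: [0.9, 0.9, 0.2]
finger_gap: 0.0839
grip_force: 0.0
```

```bash
python3 st.py; python3 -c "
from vis import *
c=[read_camera('side')]
print(fit('dome_large',c,[.4076,.3182,0]))
cv2.imwrite('pics/t5.png',cv2.resize(c[0]['image'][260:400,210:390],None,fx=3,fy=3,interpolation=2))"
```

```text
24.5 tcp [0.5683 0.326  0.1328] psi -0.0 tilt -1.0 gap 0.0839 F [0.9 0.9 0.2] grip 0.0 q6 1.97
(array([0.40749082, 0.31769926, 0.        ]), array([ 0., -0.]), [(509, 576)])
```

View pics/t5.png

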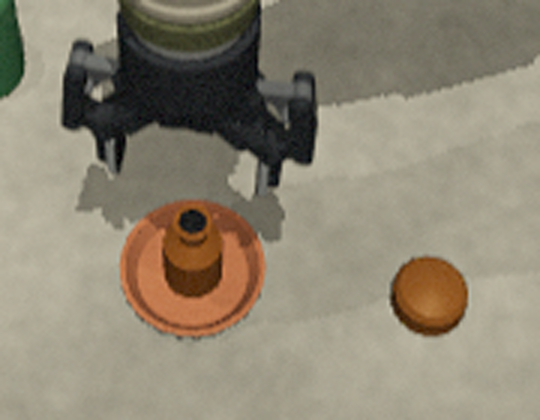

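The vase stands upright near the centre of the dish (crop 193,255), and dome_large (430,295) is undisturbed. Now dome_large.

>>> send_rows([
  {"dx":-1,"dy":0,"dz":0,"roll":1.3,"claw":1},
  {"dx":-2.4,"dy":-0.1,"dz":0,"roll":2.6,"claw":1},
  {"dx":-3.8,"dy":-0.2,"dz":0,"roll":3.9,"claw":1},
  {"dx":-5.2,"dy":-0.3,"dz":0,"roll":5.2,"claw":1},
  {"dx":-6.39,"dy":-0.3,"dz":0,"roll":6.5,"claw":1},
])

```text
clock: 25.18
tcp_pos: [0.4064, 0.3179, 0.13]
orientation: [0.0, 0.323, 0.946, 0.0]
wrist_force: [0.3, 0.1, -0.2]
finger_gap: 0.0854
grip_force: 0.0
```

>>> send_rows([
  {"dx":0,"dy":0,"dz":-0.5,"roll":1.3,"claw":1},
  {"dx":0,"dy":0,"dz":-1,"roll":2.6,"claw":1},
  {"dx":0,"dy":0,"dz":-1.8,"roll":3.8,"claw":1},
  {"dx":0,"dy":0,"dz":-2.4,"roll":3.8,"claw":1},
  {"dx":0,"dy":0,"dz":-2.4,"roll":3.8,"claw":1},
])

```text
clock: 25.8
tcp_pos: [0.4068, 0.3176, 0.0685]
orientation: [-0.001, 0.068, 0.998, -0.001]
wrist_force: [-0.5, -0.2, -0.3]
finger_gap: 0.0854
grip_force: 0.0
```

```bash
python3 st.py
```

```text
25.8 tcp [0.4068 0.3176 0.0685] psi 82.2 tilt -1.0 gap 0.0854 F [-0.5 -0.2 -0.3] grip 0.0 q6 0.64
```

>>> send_rows([
  {"dx":0,"dy":0,"dz":-0.8,"roll":0,"claw":1},
  {"dx":0,"dy":0,"dz":-1.6,"roll":0,"claw":1},
  {"dx":0,"dy":0,"dz":-2.3,"roll":0,"claw":1},
  {"dx":0,"dy":0,"dz":-2.55,"roll":0,"claw":1},
  {"dx":0,"dy":0,"dz":-2.55,"roll":0,"claw":0.7},
])

```text
clock: 26.42
tcp_pos: [0.4078, 0.3181, 0.0059]
orientation: [0.0, 0.067, 0.998, 0.0]
wrist_force: [0.6, -0.5, 0.2]
finger_gap: 0.0728
grip_force: 0.0
```

>>> send_rows([
  {"dx":0,"dy":0,"dz":0,"roll":0,"claw":0.4},
  {"dx":0,"dy":0,"dz":0,"roll":0,"claw":0.2},
  {"dx":0,"dy":0,"dz":0,"roll":0,"claw":0},
  {"dx":0,"dy":0,"dz":0,"roll":0,"claw":-0.3},
  {"dx":0,"dy":0,"dz":0,"roll":0,"claw":-0.3},
])

```text
clock: 27.05
tcp_pos: [0.4081, 0.3182, 0.0067]
orientation: [0.001, 0.067, 0.998, 0.0]
wrist_force: [-0.5, -1.3, 5.4]
finger_gap: 0.0477
grip_force: 35.5
```

>>> send_rows([
  {"dx":0,"dy":0,"dz":0,"roll":0,"claw":-0.3},
  {"dx":0,"dy":0,"dz":0.3,"roll":0,"claw":-0.3},
  {"dx":0,"dy":0,"dz":0.8,"roll":0,"claw":-0.3},
  {"dx":0,"dy":0,"dz":1.6,"roll":0,"claw":-0.3},
  {"dx":0,"dy":0,"dz":2.6,"roll":0,"claw":-0.3},
])

```text
clock: 27.68
tcp_pos: [0.4073, 0.3179, 0.0716]
orientation: [-0.0, 0.067, 0.998, -0.0]
wrist_force: [-0.1, -0.2, -1.5]
finger_gap: 0.0484
grip_force: 36.6
```

```bash
python3 st.py
```

```text
27.68 tcp [0.4073 0.3179 0.0716] psi 82.4 tilt -1.0 gap 0.0484 F [-0.1 -0.2 -1.5] grip 36.6 q6 0.64
```

>>> send_rows([
  {"dx":0.2,"dy":-0.8,"dz":0.3,"roll":0,"claw":-0.3},
  {"dx":0.6,"dy":-2.3,"dz":0.8,"roll":0,"claw":-0.3},
  {"dx":1.1,"dy":-4.1,"dz":0.8,"roll":0,"claw":-0.3},
  {"dx":1.7,"dy":-5.9,"dz":0.8,"roll":0,"claw":-0.3},
  {"dx":2.2,"dy":-7.7,"dz":0.8,"roll":0,"claw":-0.3},
])

```text
clock: 28.3
tcp_pos: [0.4633, 0.1242, 0.0916]
orientation: [0.001, 0.066, 0.998, 0.0]
wrist_force: [0.7, -0.7, -0.9]
finger_gap: 0.048
grip_force: 36.6
```

>>> send_rows([
  {"dx":0.5,"dy":-1.8,"dz":0,"roll":0,"claw":-0.3},
  {"dx":1,"dy":-3.6,"dz":0,"roll":0,"claw":-0.3},
  {"dx":1.5,"dy":-5.4,"dz":0,"roll":0,"claw":-0.3},
  {"dx":2.1,"dy":-7.2,"dz":0,"roll":0,"claw":-0.3},
  {"dx":2.6,"dy":-9,"dz":0,"roll":0,"claw":-0.3},
])

```text
clock: 28.92
tcp_pos: [0.5282, -0.1011, 0.0915]
orientation: [0.001, 0.067, 0.998, -0.0]
wrist_force: [0.9, 0.8, -1.1]
finger_gap: 0.0483
grip_force: 36.6
```

>>> send_rows([
  {"dx":0.5,"dy":-1.8,"dz":0,"roll":0,"claw":-0.3},
  {"dx":1,"dy":-3.6,"dz":0,"roll":0,"claw":-0.3},
  {"dx":1.5,"dy":-5.2,"dz":0,"roll":0,"claw":-0.3},
  {"dx":1.9,"dy":-6.6,"dz":0,"roll":0,"claw":-0.3},
  {"dx":2.15,"dy":-7.4,"dz":0,"roll":0,"claw":-0.3},
])

```text
clock: 29.55
tcp_pos: [0.5817, -0.2866, 0.0912]
orientation: [0.0, 0.067, 0.998, -0.0]
wrist_force: [-0.1, 1.3, -0.8]
finger_gap: 0.0476
grip_force: 36.6
```

>>> send_rows([
  {"dx":0,"dy":0,"dz":-0.3,"roll":0,"claw":-0.3},
  {"dx":0,"dy":0,"dz":-0.9,"roll":0,"claw":-0.3},
  {"dx":0,"dy":0,"dz":-1.5,"roll":0,"claw":-0.3},
  {"dx":0,"dy":0,"dz":-2,"roll":0,"claw":-0.3},
  {"dx":0,"dy":0,"dz":-2,"roll":0,"claw":-0.3},
])

```text
clock: 30.18
tcp_pos: [0.5802, -0.2832, 0.0388]
orientation: [-0.001, 0.066, 0.998, 0.001]
wrist_force: [0.2, 0.7, -0.1]
finger_gap: 0.0479
grip_force: 36.6
```

```bash
python3 st.py; python3 -c "
from vis import *
c=read_camera('side');print(fit('tray_wide',[c],[.578,-.311,-.13]))
cv2.imwrite('pics/t6.png',cv2.resize(c['image'][110:210,250:400],None,fx=4,fy=4,interpolation=2))"
```

```text
30.18 tcp [ 0.5802 -0.2832  0.0388] psi 82.4 tilt -1.0 gap 0.0479 F [ 0.2  0.7 -0.1] grip 36.6 q6 -0.45
(array([ 0.57334334, -0.29149654, -0.35304363]), array([-0. ,  0. ,  0.1,  0.2,  0.1]), [(620, 990)])
```

View pics/t6.png

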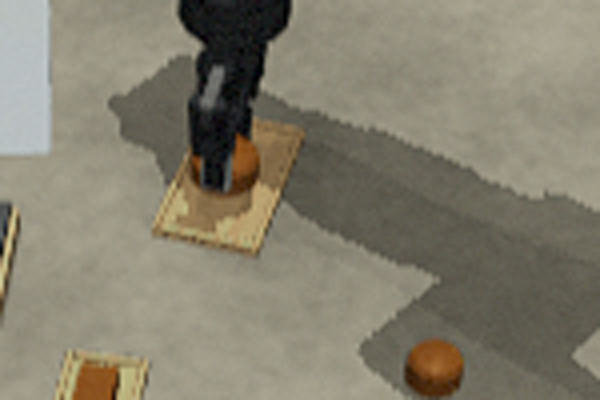

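dome_large hangs above the wide tray (crop 225,165). Lowering.

>>> send_rows([
  {"dx":0,"dy":0,"dz":-0.3,"roll":0,"claw":-0.3},
  {"dx":0,"dy":0,"dz":-0.7,"roll":0,"claw":-0.3},
  {"dx":0,"dy":0,"dz":-0.95,"roll":0,"claw":-0.3},
  {"dx":0,"dy":0,"dz":-1.08,"roll":0,"claw":-0.3},
  {"dx":0,"dy":0,"dz":-1.1,"roll":0,"claw":-0.3},
])

```text
clock: 30.85
tcp_pos: [0.5812, -0.2844, 0.0127]
orientation: [-0.0, 0.067, 0.998, 0.0]
wrist_force: [0.5, 0.7, -1.4]
finger_gap: 0.0483
grip_force: 36.6
```

>>> send_rows([
  {"dx":0,"dy":0,"dz":-0.03,"roll":0,"claw":-0.3},
  {"dx":0,"dy":0,"dz":-0.03,"roll":0,"claw":-0.3},
  {"dx":0,"dy":0,"dz":-0.03,"roll":0,"claw":-0.3},
  {"dx":0,"dy":0,"dz":-0.03,"roll":0,"claw":-0.3},
  {"dx":0,"dy":0,"dz":-0.03,"roll":0,"claw":-0.3},
])

```text
clock: 31.48
tcp_pos: [0.5813, -0.2845, 0.0124]
orientation: [0.0, 0.067, 0.998, 0.0]
wrist_force: [0.2, 0.6, -1.9]
finger_gap: 0.0476
grip_force: 36.6
```

>>> send_rows([
  {"dx":0,"dy":0,"dz":-0.02,"roll":0,"claw":-0.3},
  {"dx":0,"dy":0,"dz":-0.03,"roll":0,"claw":-0.3},
  {"dx":0,"dy":0,"dz":-0.03,"roll":0,"claw":-0.3},
  {"dx":0,"dy":0,"dz":-0.03,"roll":0,"claw":-0.3},
  {"dx":0,"dy":0,"dz":-0.03,"roll":0,"claw":-0.3},
])

```text
clock: 32.1
tcp_pos: [0.5813, -0.2845, 0.0118]
orientation: [0.0, 0.067, 0.998, 0.0]
wrist_force: [-1.3, -0.4, 1.9]
finger_gap: 0.0482
grip_force: 36.9
```

>>> send_rows([
  {"dx":0,"dy":0,"dz":-0.02,"roll":0,"claw":-0.3},
  {"dx":0,"dy":0,"dz":-0.02,"roll":0,"claw":-0.3},
  {"dx":0,"dy":0,"dz":-0.02,"roll":0,"claw":-0.3},
  {"dx":0,"dy":0,"dz":-0.02,"roll":0,"claw":-0.3},
  {"dx":0,"dy":0,"dz":-0.02,"roll":0,"claw":-0.3},
])

```text
clock: 32.72
tcp_pos: [0.5814, -0.2845, 0.0117]
orientation: [0.0, 0.067, 0.998, -0.0]
wrist_force: [-1.8, 0.3, 5.3]
finger_gap: 0.048
grip_force: 37.2
```

>>> send_rows([
  {"dx":0,"dy":0,"dz":0,"roll":0,"claw":0.2},
  {"dx":0,"dy":0,"dz":0,"roll":0,"claw":0.25},
  {"dx":0,"dy":0,"dz":0,"roll":0,"claw":0.3},
  {"dx":0,"dy":0,"dz":0,"roll":0,"claw":0.35},
  {"dx":0,"dy":0,"dz":0,"roll":0,"claw":0.35},
])

```text
clock: 33.35
tcp_pos: [0.5813, -0.2845, 0.011]
orientation: [-0.0, 0.067, 0.998, 0.0]
wrist_force: [-0.1, -0.1, -0.5]
finger_gap: 0.0577
grip_force: 0.0
```

>>> send_rows([
  {"dx":0,"dy":0,"dz":0.3,"roll":0,"claw":0.35},
  {"dx":0,"dy":0,"dz":0.8,"roll":0,"claw":0.35},
  {"dx":0,"dy":0,"dz":1.6,"roll":0,"claw":0.4},
  {"dx":0,"dy":0,"dz":2.6,"roll":0,"claw":1},
  {"dx":0,"dy":0,"dz":3.6,"roll":0,"claw":1},
])

```text
clock: 33.98
tcp_pos: [0.5815, -0.2846, 0.103]
orientation: [0.0, 0.067, 0.998, -0.0]
wrist_force: [0.4, 0.2, -0.0]
finger_gap: 0.0853
grip_force: 0.0
```

```bash
python3 st.py; python3 -c "
from vis import *
c=[read_camera('side')]
print(fit('dome_large',c,[.5815,-.2845,0]));print(fit('dome_small',c,[.418,-.131,0]),fit('bar_short',c,[.6375,-.06,1.57]))"
```

```text
33.98 tcp [ 0.5815 -0.2846  0.103 ] psi 82.4 tilt -1.0 gap 0.0853 F [ 0.4  0.2 -0. ] grip 0.0 q6 -0.45
(array([ 0.58182305, -0.28809052,  0.        ]), array([-0.,  0.]), [(214, 231)])
(array([ 0.41783683, -0.1295127 ,  0.        ]), array([0., 0.]), [(159, 188)]) (array([ 0.63782591, -0.05922098,  1.57392382]), array([-0. , -0.1,  0.3, -0.2,  0.8]), [(197, 232)])
```

>>> send_rows([
  {"dx":-0.8,"dy":0.8,"dz":0,"roll":-1.2,"claw":1},
  {"dx":-2.2,"dy":2.1,"dz":0,"roll":-2.5,"claw":1},
  {"dx":-3.6,"dy":3.4,"dz":0,"roll":-3.8,"claw":1},
  {"dx":-5,"dy":4.7,"dz":0,"roll":-5.1,"claw":1},
  {"dx":-6.54,"dy":6.16,"dz":0,"roll":-6.4,"claw":1},
])

```text
clock: 34.65
tcp_pos: [0.4173, -0.1299, 0.1018]
orientation: [0.001, 0.494, 0.87, 0.0]
wrist_force: [-0.6, 1.0, 0.0]
finger_gap: 0.0855
grip_force: 0.0
```

>>> send_rows([
  {"dx":0,"dy":0,"dz":0,"roll":-1.3,"claw":1},
  {"dx":0,"dy":0,"dz":-0.5,"roll":-2.6,"claw":1},
  {"dx":0,"dy":0,"dz":-1,"roll":-3.9,"claw":1},
  {"dx":0,"dy":0,"dz":-1.5,"roll":-4.85,"claw":1},
  {"dx":0,"dy":0,"dz":-1.5,"roll":-4.85,"claw":1},
])

```text
clock: 35.28
tcp_pos: [0.4174, -0.1303, 0.0635]
orientation: [-0.0, 0.752, 0.659, -0.0]
wrist_force: [-0.2, 1.1, 0.1]
finger_gap: 0.0855
grip_force: 0.0
```

```bash
python3 st.py
```

```text
35.27 tcp [ 0.4174 -0.1303  0.0635] psi -7.5 tilt -1.0 gap 0.0855 F [-0.2  1.1  0.1] grip 0.0 q6 1.22
```

>>> send_rows([
  {"dx":0,"dy":0,"dz":-0.8,"roll":0,"claw":1},
  {"dx":0,"dy":0,"dz":-1.6,"roll":0,"claw":1},
  {"dx":0,"dy":0,"dz":-2.1,"roll":0,"claw":1},
  {"dx":0,"dy":0,"dz":-2.26,"roll":0,"claw":1},
  {"dx":0,"dy":0,"dz":-2.26,"roll":0,"claw":0.3},
])

```text
clock: 35.9
tcp_pos: [0.418, -0.1306, 0.0073]
orientation: [0.0, 0.752, 0.659, 0.0]
wrist_force: [0.7, -0.0, 0.3]
finger_gap: 0.0697
grip_force: 0.0
```

>>> send_rows([
  {"dx":0,"dy":0,"dz":0,"roll":0,"claw":0},
  {"dx":0,"dy":0,"dz":0,"roll":0,"claw":-0.2},
  {"dx":0,"dy":0,"dz":0,"roll":0,"claw":-0.4},
  {"dx":0,"dy":0,"dz":0,"roll":0,"claw":-0.6},
  {"dx":0,"dy":0,"dz":0,"roll":0,"claw":-0.6},
])

```text
clock: 36.52
tcp_pos: [0.4184, -0.1307, 0.0079]
orientation: [0.001, 0.753, 0.659, 0.0]
wrist_force: [-0.8, 0.6, 4.9]
finger_gap: 0.0361
grip_force: 34.5
```

>>> send_rows([
  {"dx":0,"dy":0,"dz":0,"roll":0,"claw":-0.6},
  {"dx":0,"dy":0,"dz":0.3,"roll":0,"claw":-0.6},
  {"dx":0,"dy":0,"dz":0.8,"roll":0,"claw":-0.6},
  {"dx":0,"dy":0,"dz":1.6,"roll":0,"claw":-0.6},
  {"dx":0,"dy":0,"dz":2.6,"roll":0,"claw":-0.6},
])

```text
clock: 37.15
tcp_pos: [0.4176, -0.1303, 0.0732]
orientation: [-0.0, 0.753, 0.658, -0.0]
wrist_force: [-0.4, -0.5, -0.8]
finger_gap: 0.036
grip_force: 35.1
```

```bash
python3 st.py
```

```text
37.15 tcp [ 0.4176 -0.1303  0.0732] psi -7.6 tilt -1.0 gap 0.036 F [-0.4 -0.5 -0.8] grip 35.1 q6 1.22
```

>>> send_rows([
  {"dx":0.5,"dy":-0.7,"dz":0.3,"roll":0,"claw":-0.6},
  {"dx":1.5,"dy":-2.1,"dz":0.5,"roll":0,"claw":-0.6},
  {"dx":2.5,"dy":-3.5,"dz":0.5,"roll":0,"claw":-0.6},
  {"dx":3.5,"dy":-4.9,"dz":0.5,"roll":0,"claw":-0.6},
  {"dx":4.5,"dy":-6.3,"dz":0.5,"roll":0,"claw":-0.6},
])

```text
clock: 37.78
tcp_pos: [0.5312, -0.2892, 0.0855]
orientation: [0.0, 0.753, 0.658, 0.0]
wrist_force: [0.2, -0.0, -0.3]
finger_gap: 0.0362
grip_force: 35.2
```

>>> send_rows([
  {"dx":0.8,"dy":-1.2,"dz":0,"roll":0,"claw":-0.6},
  {"dx":1.4,"dy":-2,"dz":0,"roll":0,"claw":-0.6},
  {"dx":1.7,"dy":-2.39,"dz":0,"roll":0,"claw":-0.6},
  {"dx":1.7,"dy":-2.39,"dz":-0.3,"roll":0,"claw":-0.6},
  {"dx":1.7,"dy":-2.39,"dz":-0.8,"roll":0,"claw":-0.6},
])

```text
clock: 38.4
tcp_pos: [0.5724, -0.3468, 0.0643]
orientation: [-0.0, 0.752, 0.659, 0.0]
wrist_force: [-0.8, -0.3, -0.9]
finger_gap: 0.0357
grip_force: 35.2
```

>>> send_rows([
  {"dx":0,"dy":0,"dz":-0.5,"roll":0,"claw":-0.6},
  {"dx":0,"dy":0,"dz":-0.9,"roll":0,"claw":-0.6},
  {"dx":0,"dy":0,"dz":-1.2,"roll":0,"claw":-0.6},
  {"dx":0,"dy":0,"dz":-1.2,"roll":0,"claw":-0.6},
  {"dx":0,"dy":0,"dz":-1.2,"roll":0,"claw":-0.6},
])

```text
clock: 39.02
tcp_pos: [0.573, -0.3479, 0.0349]
orientation: [0.0, 0.753, 0.658, 0.0]
wrist_force: [0.5, -0.3, -0.9]
finger_gap: 0.0358
grip_force: 35.2
```

```bash
python3 st.py; python3 -c "
from vis import *
c=read_camera('side')
cv2.imwrite('pics/t7.png',cv2.resize(c['image'][110:210,250:400],None,fx=4,fy=4,interpolation=2))"
```

```text
39.02 tcp [ 0.573  -0.3479  0.0349] psi -7.6 tilt -1.0 gap 0.0358 F [ 0.5 -0.3 -0.9] grip 35.2 q6 1.04
```

View pics/t7.png

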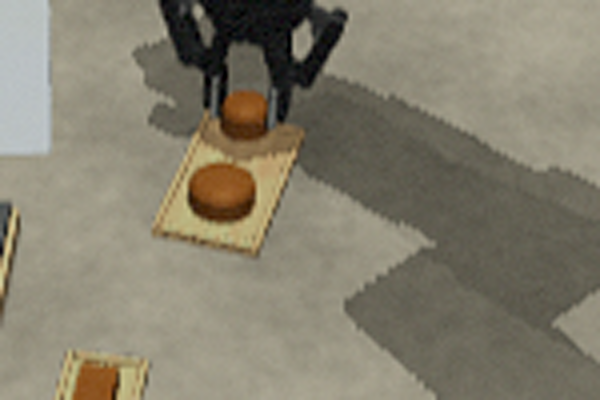

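dome_large sits flat in the tray (crop 222,190), and dome_small (245,115) hangs above the far half. Lowering.

>>> send_rows([
  {"dx":0,"dy":0,"dz":-0.3,"roll":0,"claw":-0.6},
  {"dx":0,"dy":0,"dz":-0.6,"roll":0,"claw":-0.6},
  {"dx":0,"dy":0,"dz":-0.8,"roll":0,"claw":-0.6},
  {"dx":0,"dy":0,"dz":-0.87,"roll":0,"claw":-0.6},
  {"dx":0,"dy":0,"dz":-0.87,"roll":0,"claw":-0.6},
])

```text
clock: 39.7
tcp_pos: [0.5727, -0.3476, 0.013]
orientation: [-0.0, 0.753, 0.659, 0.0]
wrist_force: [-0.2, 1.7, 2.3]
finger_gap: 0.0362
grip_force: 35.4
```

>>> send_rows([
  {"dx":0,"dy":0,"dz":-0.02,"roll":0,"claw":-0.6},
  {"dx":0,"dy":0,"dz":-0.03,"roll":0,"claw":-0.6},
  {"dx":0,"dy":0,"dz":-0.03,"roll":0,"claw":-0.6},
  {"dx":0,"dy":0,"dz":-0.03,"roll":0,"claw":-0.6},
  {"dx":0,"dy":0,"dz":-0.03,"roll":0,"claw":-0.6},
])

```text
clock: 40.33
tcp_pos: [0.5728, -0.3477, 0.013]
orientation: [0.0, 0.753, 0.658, 0.0]
wrist_force: [-2.7, 2.5, 6.8]
finger_gap: 0.036
grip_force: 35.8
```

Contact. Release, lift and back off toward the start for a clear view.

>>> send_rows([
  {"dx":0,"dy":0,"dz":0,"roll":0,"claw":-0.05},
  {"dx":0,"dy":0,"dz":0,"roll":0,"claw":0},
  {"dx":0,"dy":0,"dz":0,"roll":0,"claw":0.05},
  {"dx":0,"dy":0,"dz":0,"roll":0,"claw":0.1},
  {"dx":0,"dy":0,"dz":0,"roll":0,"claw":0.1},
])

```text
clock: 40.95
tcp_pos: [0.5728, -0.3477, 0.012]
orientation: [-0.0, 0.753, 0.658, 0.0]
wrist_force: [-0.9, -0.1, -0.5]
finger_gap: 0.0469
grip_force: 0.0
```

>>> send_rows([
  {"dx":0,"dy":0,"dz":0.3,"roll":0,"claw":0.1},
  {"dx":0,"dy":0,"dz":0.8,"roll":0,"claw":0.1},
  {"dx":0,"dy":0,"dz":1.6,"roll":0,"claw":0.1},
  {"dx":0,"dy":0,"dz":2.8,"roll":0,"claw":0.1},
  {"dx":0,"dy":0,"dz":4,"roll":0,"claw":0.1},
])

```text
clock: 41.58
tcp_pos: [0.573, -0.3478, 0.1141]
orientation: [0.001, 0.753, 0.658, 0.0]
wrist_force: [-0.4, 0.4, 0.1]
finger_gap: 0.0468
grip_force: 0.0
```

>>> send_rows([
  {"dx":-1.4,"dy":-0.6,"dz":0.8,"roll":0,"claw":0.1},
  {"dx":-3.2,"dy":-1.6,"dz":1.6,"roll":0,"claw":0.1},
  {"dx":-5,"dy":-2.6,"dz":2.4,"roll":0,"claw":0.1},
  {"dx":-6.8,"dy":-3.6,"dz":3,"roll":0,"claw":0.1},
  {"dx":-8.6,"dy":-4.6,"dz":3.6,"roll":0,"claw":0.1},
])

```text
clock: 42.2
tcp_pos: [0.3565, -0.4636, 0.2042]
orientation: [0.001, 0.753, 0.659, -0.0]
wrist_force: [-0.2, -0.6, 0.9]
finger_gap: 0.0469
grip_force: 0.0
```

>>> send_rows([
  {"dx":-1.8,"dy":-1,"dz":0.4,"roll":0,"claw":0.1},
  {"dx":-3.4,"dy":-1.8,"dz":0.6,"roll":0,"claw":0.1},
  {"dx":-4.6,"dy":-2.4,"dz":0.6,"roll":0,"claw":0.1},
  {"dx":-4.6,"dy":-2.4,"dz":0.6,"roll":0,"claw":0.1},
  {"dx":-4.6,"dy":-2.4,"dz":0.6,"roll":0,"claw":0.1},
])

```text
clock: 42.82
tcp_pos: [0.2431, -0.5226, 0.2178]
orientation: [0.0, 0.753, 0.658, 0.0]
wrist_force: [-0.3, -0.3, -0.5]
finger_gap: 0.0468
grip_force: 0.0
```

```bash
python3 st.py; python3 - <<'E'
from vis import *
import vis
cams=[read_camera(n) for n in("top","side")]
fl=dict(bar_short=.005,bar_long=.005,dome_large=.005,dome_small=.005,vase=.006)
T=dict(bar_short=(.6375,-.0023,.0008),dome_large=(.5779,-.3111,-.1325),vase=(.5672,.3256,0));T["bar_long"]=T["bar_short"];T["dome_small"]=T["dome_large"]
G=dict(bar_short=[.6375,-.0575,1.57],bar_long=[.6375,.05,1.57],dome_large=[.5815,-.2845,0],dome_small=[.573,-.3478,0],vase=[.5673,.3255,0])
for n,z in fl.items():
    M[n]=[P+[0,0,z] for P in M[n]]
    if n!="vase":
        x,r,A=fit(n,cams,G[n]);t=T[n];c,s=np.cos(t[2]),np.sin(t[2]);d=x[:2]-t[:2]
        print(n,"in tray",np.round([c*d[0]+s*d[1],c*d[1]-s*d[0]],4),np.round(x[2],3),r,A)
for c,n in zip(cams,("top","side")): cv2.imwrite(f"pics/{n}_end.png",c["image"])
E
```

```text
42.83 tcp [ 0.2431 -0.5226  0.2178] psi -7.6 tilt -1.0 gap 0.0468 F [-0.3 -0.3 -0.5] grip 0.0 q6 0.43
bar_short in tray [ 0.0003 -0.0548] 1.556 [-0.4  0.3 -0.5 -0.   0.4 -0.2 -0.8  0.4 -0.3  0.9] [(320, 373), (197, 235)]
bar_long in tray [0.0006 0.0521] 1.553 [-0.8  0.2 -0.6  0.1  0.2 -0.1 -1.3  0.2 -0.2  0.6] [(458, 531), (315, 368)]
dome_large in tray [-0.0004  0.022 ] 0.0 [ 1.7  0.8 -1.6  3.3] [(420, 492), (330, 232)]
dome_small in tray [ 0.0003 -0.0307] 0.0 [-3.7 -1.   2.6 -7.5] [(266, 306), (330, 145)]
```

View pics/top_end.png

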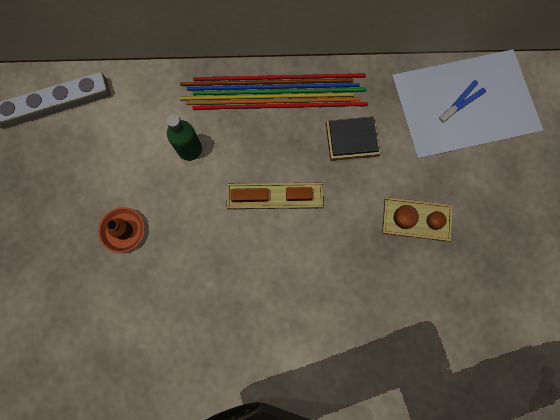

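View pics/side_end.png

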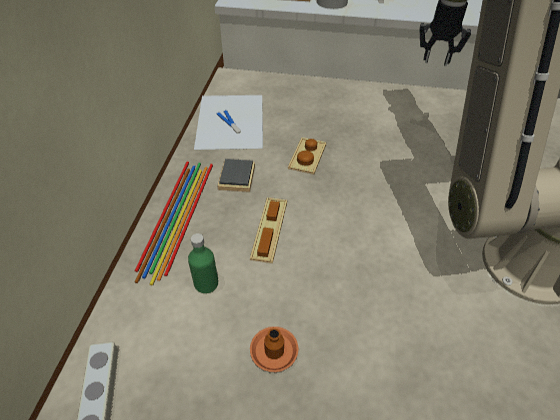

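Both end views show bars end to end in the narrow tray (top 249,195 and 299,194), domes apart in the wide tray (406,217 and 437,220) and the vase upright in the dish (119,229). Bottle and marver are unmoved. The two domes' masks merge in the side view, which explains their larger fit residuals. Handing in.

```bash
python3 -c "
from workcell import *
print(hand_in())"
```

```text
the job is handed in; nothing more can be done
None
```

All five glass pieces are in place and the job is handed in after about 43 s of robot time: two bars in the narrow tray, two domes in the wide tray and the vase in the dish, with the bottle and marver where they were; no verdict came back.

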